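Put the rejected plug in the wire basket and shut the analyser

TASK

The flanged steel plug in the alloy analyser has failed its check: open the hood, take the plug out and drop it into the wire reject basket, letting go at about the height of the basket's rim, not from high above. Then lower the hood until it is fully shut, without letting it slam. Leave the other plugs in the plastic crate and the white tray, the containers and the bottle where they are.

Things in the scene. Friction and masses are not known exactly. Their poses are not given: they have to be found in the camera images.
- analyser: Alloy analyser: white box on a dark plinth, fixed, 350 mm deep (x = -170 to 180) by 260 wide. Origin at bench level, x from the console (front, robot side) to the rear, z up. Console 90 mm high at x = -170 to -100; behind it a flat deck 120 mm high, under the hood, with a steel plate and a dark round window at x = -20, y = 0. With the hood open only the plug and the raised hood stand on it.
- hood (a joint): Opening angle of the analyser's hood, rad: 0 shut (start), 1.5 fully open at a stop. A white shell 180 mm long, 219 wide, 70 high, 0.6 kg, clear window in its top, hinged along the analyser's y at its rear lower edge. Beyond about 1.3 rad it stays open by itself; below about 1.0 it falls shut unless held. Lifting takes about 3 N at the lug.
- hood_hinge (a point): Middle of the hood's hinge line, fixed at x = 80, y = 0, z = 120 mm of the analyser; the line runs along the analyser's y. Axes as the analyser's.
- hood_grip (a point): Grip point in the hood's black lug: a block 26 mm wide (y), 14 thick, sticking 53 mm forward from the middle of the hood's front wall. Shut, this point is 32 mm out from the wall, 212 in front of the hinge line, 55 above it (15 under the hood's top). It swings with the hood; fully open the lug points up. Pinch its sides from above, fingers closing along y; it turns between them. Axes: the hood's.
- plug_centre (a point): Centre of the rejected plug, half-way up: solid turned steel, 40 mm tall, round shank 28 mm in diameter on a flange 44 in diameter and 6 thick; 0.18 to 0.28 kg; z along the shank away from the flange. It stands upright, flange down, over the window on the 120 mm high deck under the hood. All plugs look the same.
- plug: The same rejected plug; origin at the centre of the flange's underside, z up along the shank.
- basket: Reject basket of steel wire standing loose on the bench at the left or right of the analyser, open at the top, 240 mm (x) by 170 mm (y) outside, 90 mm high, wall and floor 4 mm thick. Origin at the centre of its underside.
- crate: Grey plastic crate with solid ribbed walls for passed plugs, 240 by 170 mm, 90 mm high, open at the top, on the opposite side of the analyser from the basket; two passed plugs stand in it. Not to be used or moved. Origin at the centre of its underside.
- tray: Shallow white plastic tray, 80 mm (x) by 140 mm (y), 28 mm high, at the far left of the bench, holding two plugs that wait for their check. Not to be moved. Origin at the centre of its underside.
- bottle: White plastic bottle, 64 mm in diameter, 170 mm tall, at the far right of the bench. Not to be moved. Origin at the centre of its underside.
- wait1_centre (a point): Centre of a plug waiting in the white tray (leave it).
- wait2_centre (a point): Centre of the other plug waiting in the white tray (leave it).
- good1_centre (a point): Centre of a passed plug in the plastic crate (leave it).
- good2_centre (a point): Centre of the other passed plug in the plastic crate (leave it).

How it is judged:
By the outcome, as a careful person would: the job done as asked, in the order asked, and still so for the second after the job is handed in, with the robot touching nothing.
It also fails if it takes over 64 s, if anything falls off the work surface, if the arm or the gripper's body presses on something with over 40 N, if the wrist force passes 120 N, or if a joint passes its speed limit or range.

ROBOT

A 6-joint arm with a two-finger parallel gripper is mounted at the origin on the work surface. World frame = base frame: x ahead of the robot, y to its left, z up, the work surface at z = 0. Lengths are in m, angles in rad, forces in N, time in s.
With the tool pointing down it reaches from about 0.3 to 0.85 m from the base axis. Payload 5.4 kg.
Tool frame: the origin (TCP) lies at the very end of the fingers, on their centre line; the grasp point (between the pads) lies 19 mm behind it; z points along the fingers, y is the line along which they close (so a half turn about z gives the same grasp; the last joint's range is limited). The gripper opens to 85 mm and grips with 20 to 120 N. Pads are 22 mm wide; open, the fingers measure 114 mm over their backs; the gripper's body (76 mm by 85 mm) begins 54 mm behind the grasp point. The pads swing forward as they close: fully open they stand 13 mm farther back than shut.
Start: joints at [-0.21, 0.158, 1.597, -0, 1.386, -0.21], TCP at [0.575, -0, 0.231] pointing down, gripper open.
Joint ranges: [-2.91, 2.91], [-0.94, 2.29], [0.18, 2.7], [-1.29, 4.43], [0.17, 2.64], [-3, 3]. Speed limits (rad/s): [2.57, 2.57, 3.14, 3.14, 3.14, 3.14].

INTERFACE

Orientations are given as a rotation vector (axis times angle).
In Python, from rig import env, viewer, job gives the robot as it stands. The module is installed in compiled form; this text tells all that it offers.
- The arm moves only by the tool apply_moves, never from a script. Its argument "increments" is a list of rows, each a list of 3 entries, a list of its own where there are three numbers: the opening in per cent of the stroke, from 0 (shut) to 100 (fully open), then the shift along the tool's x, y, z in cm, then the turn about the tool's z in rad. A call has exactly 5 rows; each row is the pose to reach, as a shift and turn from the pose commanded when the call began, along the tool's axes at that moment; what a row does not reach only later rows make up. A row lasts 1/10 s, in which the tool goes at most 50 mm and 8.59 degrees, less where a joint would pass 70% of its speed; a pose out of reach is approached as far as the arm can. A call with a gripper value outside its range is refused whole. The fingers move at their own pace and stop on an object; the grip force is fixed at half the most. Time passes only in rows, so rows that repeat a pose let the fingers close, or fill a call up. It gives the time, the measured TCP pose, the force, the opening and the grip force at its end, in the units of the state.
- env.observe(): the state, without advancing time (a new reading comes with each control period).
- viewer.get_image(name): name is "scene" or "side" or "wrist"; returns the picture (420x560x3 uint8, red, green, blue); there is no depth.
- viewer.camera_info(name): a dict with "fov_y" (degrees; the focal length in pixels is half the picture's height over the tangent of half this angle, whatever the lens; pixels are square), "cx", "cy" (the principal point, pixels), "k1" (the pictures are not rectified: a ray, as slopes to the right and down, at radius r is drawn at 1 + k1 r^2 times it, then the intrinsics apply), "camera_from_world" (4x4, takes a point from world to camera coordinates); the wrist camera has in their place "tool_from_camera" (4x4, takes a point from camera to tool coordinates, whose origin is the TCP and whose axes are the flange's). Camera axes: x right, y up, looking along -z (the intrinsics and any distortion apply to the point x, -y, -z); pixel columns grow to the right and rows downward; lengths in m; the calibration is good to about 2 mm. A picture is of the moment at which its call begins: read the wrist's pose just before it. camera_info takes no time and is no camera call.
- job.close_job(): hands the job in; it is judged then, once.
The state is a dict: "t": time; "joint_pos": joint angles; "qvel": joint speeds; "effort": joint torques, N m; "tcp_pos": TCP position; "tcp_rot": TCP orientation; "contact_force": force on the tool from outside, world axes, zero at the start; "wrist_torque": the same for the moment, N m; "finger_gap": opening from 0.0 (shut) to 1.0 (fully open); "gripper_force": force on a finger pad.
Only numpy, scipy, OpenCV 4.12 (cv2) and the standard library are available. Lean on these libraries where they do the work, as an engineer would, in place of code of your own. Each camera call takes 0.05 s, during which the arm holds its last target. There are 200 camera calls.

## Working session

There is one attempt and no reset: what is moved stays moved. The work goes in short steps, Python scripts to look and compute and a tool call to move; the robot and the scene stay as the last step left them, time stands still between calls to the robot, and variables do not carry over. Pictures are saved under pics/ and viewed, at most 14 in all, crops included, and the job is handed in when it is done.

Besides the shell and the picture viewer there is one more tool, called as name(argument=value, ...) on one line, values as JSON. apply_moves: Moves the arm, as the interface text tells. Its arguments: {"type":"object","properties":{"increments":{"type":"array","items":{"type":"array"}}},"required":["increments"]}

```bash
mkdir -p pics
cat > h.py <<'E'
import numpy as np, cv2
from rig import env, viewer, job
from scipy.spatial.transform import Rotation as R
def cam(name):
    i=viewer.camera_info(name)
    f=210/np.tan(np.radians(i['fov_y'])/2)
    K=np.array([[f,0,i['cx']],[0,f,i['cy']],[0,0,1.]])
    D=np.array([i['k1'],0,0,0,0.])
    if 'camera_from_world' in i: W=np.linalg.inv(np.array(i['camera_from_world']))
    else:
        s=env.observe();T=np.eye(4);T[:3,:3]=R.from_rotvec(s['tcp_rot']).as_matrix();T[:3,3]=s['tcp_pos']
        W=T@np.array(i['tool_from_camera'])
    return K,D,W
def ray(c,uv):
    K,D,W=c
    p=cv2.undistortPoints(np.array(uv,float).reshape(-1,1,2),K,D).reshape(-1,2)
    d=np.c_[p[:,0],-p[:,1],-np.ones(len(p))]@W[:3,:3].T
    return W[:3,3],d
def onz(c,uv,z):
    o,d=ray(c,uv); return o+d*((z-o[2])/d[:,2])[:,None]
def proj(c,P):
    K,D,W=c
    q=(np.atleast_2d(P)-W[:3,3])@W[:3,:3]
    n=q[:,:2]/-q[:,2:]*[1,-1]; r2=(n**2).sum(1,keepdims=True)
    return n*(1+D[0]*r2)@K[:2,:2].T+K[:2,2]
def snap(name,fn):
    c=cam(name);im=viewer.get_image(name);cv2.imwrite('pics/'+fn,np.ascontiguousarray(im[:,:,::-1]));return c,im
E
python3 - <<'E'
from h import *
for n in ('scene','side','wrist'):
    c,_=snap(n,n+'0.png'); print(n,c[2].round(3).tolist(),c[0][0,0],c[1][0])
a=cv2.imread('pics/scene0.png');b=cv2.imread('pics/side0.png')
s=env.observe();print(s)
E
```

```text
scene [[-0.837, -0.318, 0.446, 1.055], [0.548, -0.477, 0.688, 0.778], [-0.006, 0.82, 0.573, 0.768], [0.0, 0.0, 0.0, 1.0]] 460.5202383347617 -0.03915863213433529
side [[0.801, 0.425, -0.422, -0.017], [-0.599, 0.563, -0.569, -0.79], [-0.004, 0.709, 0.706, 1.054], [0.0, 0.0, 0.0, 1.0]] 530.4438880153966 -0.1480745793154918
wrist [[1.0, -0.002, 0.001, 0.574], [0.001, 0.952, 0.305, 0.079], [-0.002, -0.305, 0.952, 0.373], [0.0, 0.0, 0.0, 1.0]] 357.4382711182582 -0.08336248778570939
{'t': 0.15, 'joint_pos': array([-2.10059094e-01,  1.58897381e-01,  1.59793476e+00,  8.68652861e-07,
        1.38622301e+00, -2.10111174e-01]), 'qvel': array([ 0.00133598, -0.00060328, -0.00361231, -0.00026377,  0.00013137,
        0.00069793]), 'effort': array([-2.14565043e-04, -3.96382570e+01, -3.31784391e+01, -3.73612720e-04,
        5.52137004e-03,  3.93964319e-05]), 'tcp_pos': array([5.74534541e-01, 1.01881766e-04, 2.30551082e-01]), 'tcp_rot': array([-2.22051565e+00, -2.22063094e+00,  1.24833707e-03]), 'contact_force': array([ 0.03396907,  0.58740999, -0.53495096]), 'wrist_torque': array([ 0.01876405, -0.00061912, -0.03508893]), 'gripper_force': 0.0, 'finger_gap': 1.0006367489475454}
```

View pics/scene0.png

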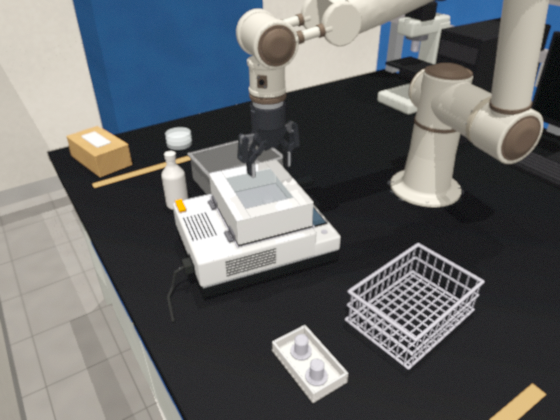

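View pics/side0.png

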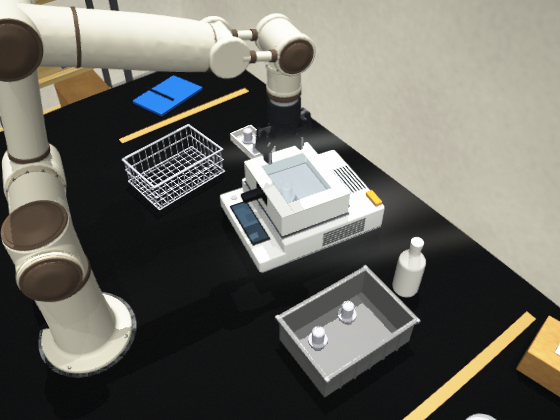

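View pics/wrist0.png

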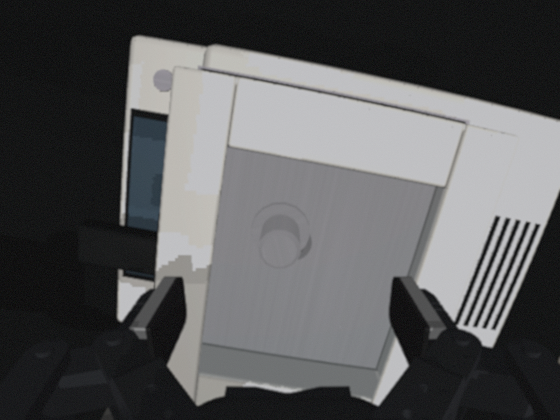

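The scene view shows the basket on the left (415,300), the tray at (310,362) and the analyser at (255,225). In the wrist view the plug's flange is at (281,230), its top at (279,250), and the lug spans (78–158, 228–265).

Run:
```python
from h import *
c=cam('wrist')
def q(n,uv,z): print(n,onz(c,uv,z).round(4).tolist())
q('flange',[[281,230]],.125); q('top',[[279,250]],.16)
q('lug tip corners',[[78,226],[80,265]],.182)
e=onz(c,[[175,68],[157,390]],.19); print('front top edge',e.round(4).tolist())
e=onz(c,[[133,37],[118,318]],.09); print('console',e.round(4).tolist(), np.degrees(np.arctan2(*(e[0]-e[1])[:2])))
e=onz(c,[[235,80],[466,123]],.19);print('win top',e.round(4).tolist(), np.degrees(np.arctan2(*(e[1]-e[0])[[1,0]])))
# scene/side basket
for n,pts in (('scene',[[349,291],[420,249],[482,283],[408,335]]),('side',[[124,160],[184,127],[222,155],[160,180]])):
    cc=cam(n); p=onz(cc,pts,.09); print(n,p.round(3).tolist(),p.mean(0).round(3))
cs=cam('side')
e=onz(cs,[[246,152],[310,145],[349,188],[286,212]],.19);print('hood top side',e.round(4).tolist())
im=cv2.imread('pics/wrist0.png')[20:400,60:320];im=cv2.convertScaleAbs(cv2.resize(im,None,fx=1.55,fy=1.55),alpha=1.5,beta=20)
cv2.imwrite('pics/crop1.png',im)
```

```text
flange [[0.5695, -0.0156, 0.125]]
top [[0.5688, -0.0162, 0.16]]
lug tip corners [[0.4509, 0.008, 0.182], [0.4473, -0.0174, 0.182]]
front top edge [[0.5193, 0.0932, 0.19], [0.487, -0.106, 0.19]]
console [[0.4589, 0.124, 0.09], [0.4131, -0.1192, 0.09]] 10.652757011943661
win top [[0.5486, 0.0872, 0.19], [0.6657, 0.0676, 0.19]] -9.522731293961241
scene [[0.559, 0.28, 0.09], [0.333, 0.267, 0.09], [0.309, 0.419, 0.09], [0.543, 0.431, 0.09]] [0.436 0.349 0.09 ]
side [[0.308, 0.407, 0.09], [0.524, 0.439, 0.09], [0.545, 0.254, 0.09], [0.352, 0.266, 0.09]] [0.432 0.342 0.09 ]
hood top side [[0.5425, 0.118, 0.19], [0.692, 0.0411, 0.19], [0.6629, -0.1431, 0.19], [0.4942, -0.1163, 0.19]]
```

View pics/crop1.png

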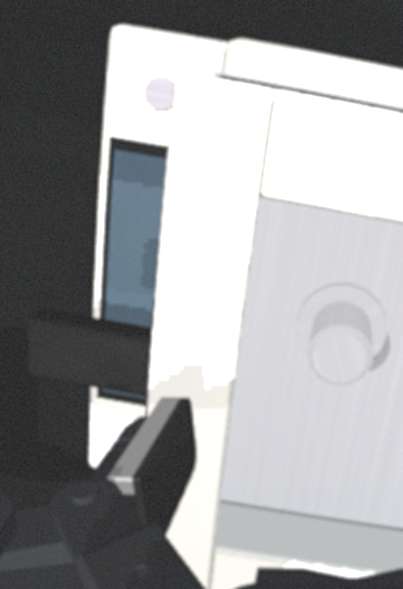

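The zoom confirms the lug at about (80,242) in the full picture and an analyser yaw of about −9.8°. I'll go above the lug and turn to −1.40 rad.

apply_moves(increments=[[100,[-0.1,-2.0,-0.4],-0.14],[100,[-0.2,-4.5,-1],-0.28],[100,[-0.3,-7,-1],-0.42],[100,[-0.4,-9,-1],-0.56],[100,[-0.5,-10.2,-1],-0.7]])

```text
t: 0.65
tcp_pos: [0.4715, -0.0049, 0.2409]
tcp_rot: [-1.316, -2.851, 0.0]
contact_force: [0.5, -0.6, 0.0]
finger_gap: 0.999
gripper_force: 0.0
```

apply_moves(increments=[[60,[0,0,0],-0.14],[60,[0,0,0],-0.28],[60,[0,0,0],-0.42],[60,[0,0,0],-0.56],[60,[0,0,0],-0.7]])

```text
t: 1.15
tcp_pos: [0.4727, -0.0049, 0.241]
tcp_rot: [-0.259, -3.13, -0.0]
contact_force: [-0.1, 0.1, -1.0]
finger_gap: 0.603
gripper_force: 0.0
```

Run:
```python
from h import *
s=env.observe();print(s['t'],s['tcp_pos'],R.from_rotvec(s['tcp_rot']).as_matrix().round(3).tolist(),s['finger_gap'])
c,im=snap('wrist','w1.png')
cv2.imwrite('pics/w1b.png',cv2.convertScaleAbs(cv2.imread('pics/w1.png'),alpha=1.7,beta=30))
print(proj(c,[[.472,-.005,.182],[.451,-.0015,.182],[.569,-.016,.16]]).round())
```

```text
1.15 [ 0.47273025 -0.0049449   0.24098014] [[-0.986, 0.164, -0.001], [0.164, 0.986, 0.0], [0.001, 0.0, -1.0]] 0.6031638665774454
[[286. 232.]
 [286. 198.]
 [293. 342.]]
```

View pics/w1b.png

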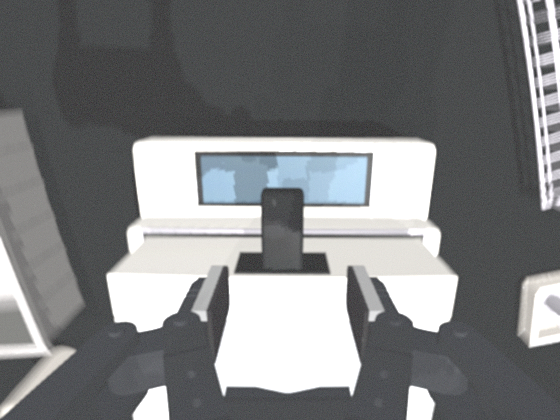

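The lug's top runs from the tip at row 189 to the wall at about row 272, columns 262–303, and the console lies level in the picture, so the yaw is right.

Run:
```python
from h import *
c=cam('wrist');s=env.observe();M=R.from_rotvec(s['tcp_rot']).as_matrix()
for n,uv,z in (('tip',[283,191],.182),('wall',[283,271],.182),('console front',[284,138],.09),('lugL',[262,230],.182),('lugR',[303,230],.182)):
    p=onz(c,[uv],z)[0]; print(n,p.round(4),'tool',((p-s['tcp_pos'])@M*100).round(2))
```

```text
tip [ 0.4465 -0.0028  0.182 ] tool [ 2.62 -0.21  5.9 ]
wall [ 0.4977 -0.0112  0.182 ] tool [-2.57 -0.22  5.9 ]
console front [4.262e-01 4.000e-04 9.000e-02] tool [ 4.66 -0.21 15.1 ]
lugL [ 0.4685 -0.0193  0.182 ] tool [ 0.19 -1.48  5.9 ]
lugR [0.4724 0.0051 0.182 ] tool [0.19 0.99 5.9 ]
```

apply_moves(increments=[[60,[0.5,-0.2,2],0],[60,[0.5,-0.2,4],0],[60,[0.5,-0.2,6],0],[60,[0.5,-0.2,7.8],0],[60,[0.5,-0.2,8.6],0]])

```text
t: 1.7
tcp_pos: [0.4664, -0.0058, 0.1533]
tcp_rot: [-0.271, -3.126, -0.001]
contact_force: [-1.2, -0.6, -0.4]
finger_gap: 0.6
gripper_force: 0.0
```

apply_moves(increments=[[20,[0,0,0],0],[10,[0,0,0],0],[10,[0,0,0],0],[10,[0,0,0],0],[10,[0,0,0],0]])

```text
t: 2.2
tcp_pos: [0.4676, -0.0073, 0.156]
tcp_rot: [-0.27, -3.13, 0.004]
contact_force: [-2.2, -5.3, -2.0]
finger_gap: 0.292
gripper_force: 59.2
```

Run:
```python
import numpy as np
P=lambda q:np.array([-21.2+21.9*np.cos(.2538+q),0,5.5-21.9*np.sin(.2538+q)])
for s in np.arange(0,1.5,.3): print(round(s,2),[[10,(P(s+k*.06)-P(s)).round(1).tolist(),0] for k in range(1,6)])
```

```text
0.0 [[10, [-0.4, 0.0, -1.3], 0], [10, [-0.8, 0.0, -2.5], 0], [10, [-1.3, 0.0, -3.7], 0], [10, [-1.9, 0.0, -4.9], 0], [10, [-2.6, 0.0, -6.0], 0]]
0.3 [[10, [-0.7, 0.0, -1.1], 0], [10, [-1.5, 0.0, -2.1], 0], [10, [-2.4, 0.0, -3.1], 0], [10, [-3.3, 0.0, -4.1], 0], [10, [-4.2, 0.0, -5.0], 0]]
0.6 [[10, [-1.0, 0.0, -0.8], 0], [10, [-2.1, 0.0, -1.6], 0], [10, [-3.2, 0.0, -2.3], 0], [10, [-4.3, 0.0, -2.9], 0], [10, [-5.5, 0.0, -3.5], 0]]
0.9 [[10, [-1.2, 0.0, -0.5], 0], [10, [-2.5, 0.0, -0.9], 0], [10, [-3.7, 0.0, -1.3], 0], [10, [-5.0, 0.0, -1.5], 0], [10, [-6.3, 0.0, -1.7], 0]]
1.2 [[10, [-1.3, 0.0, -0.1], 0], [10, [-2.6, 0.0, -0.1], 0], [10, [-3.9, 0.0, -0.1], 0], [10, [-5.2, 0.0, 0.0], 0], [10, [-6.5, 0.0, 0.2], 0]]
```

apply_moves(increments=[[10,[-0.4,0.0,-1.3],0],[10,[-0.8,0.0,-2.5],0],[10,[-1.3,0.0,-3.7],0],[10,[-1.9,0.0,-4.9],0],[10,[-2.6,0.0,-6.0],0]])

```text
t: 2.7
tcp_pos: [0.4925, -0.012, 0.2155]
tcp_rot: [-0.271, -3.127, 0.005]
contact_force: [-1.3, -6.1, -6.3]
finger_gap: 0.292
gripper_force: 59.6
```

apply_moves(increments=[[10,[-0.7,0.0,-1.1],0],[10,[-1.5,0.0,-2.1],0],[10,[-2.4,0.0,-3.1],0],[10,[-3.3,0.0,-4.1],0],[10,[-4.2,0.0,-5.0],0]])

```text
t: 3.2
tcp_pos: [0.534, -0.0198, 0.2649]
tcp_rot: [-0.271, -3.127, 0.006]
contact_force: [1.6, -8.9, -10.3]
finger_gap: 0.29
gripper_force: 59.5
```

apply_moves(increments=[[10,[-1.0,0.0,-0.8],0],[10,[-2.1,0.0,-1.6],0],[10,[-3.2,0.0,-2.3],0],[10,[-4.3,0.0,-2.9],0],[10,[-5.5,0.0,-3.5],0]])

```text
t: 3.7
tcp_pos: [0.5875, -0.0298, 0.2997]
tcp_rot: [-0.272, -3.124, 0.008]
contact_force: [-3.5, -8.9, -7.4]
finger_gap: 0.295
gripper_force: 61.8
```

apply_moves(increments=[[10,[-1.2,0.0,-0.5],0],[10,[-2.5,0.0,-0.9],0],[10,[-3.7,0.0,-1.3],0],[10,[-5.0,0.0,-1.5],0],[10,[-6.3,0.0,-1.7],0]])

```text
t: 4.2
tcp_pos: [0.6497, -0.0414, 0.3172]
tcp_rot: [-0.273, -3.125, 0.01]
contact_force: [-5.5, -11.2, -5.6]
finger_gap: 0.297
gripper_force: 65.3
```

apply_moves(increments=[[10,[-1.3,0.0,-0.1],0],[10,[-2.6,0.0,-0.1],0],[10,[-3.9,0.0,-0.1],0],[10,[-5.1,0.0,0.0],0],[10,[-5.8,0.0,0.1],0]])

```text
t: 4.7
tcp_pos: [0.7072, -0.0522, 0.3165]
tcp_rot: [-0.275, -3.126, 0.01]
contact_force: [-4.4, -12.2, 0.4]
finger_gap: 0.295
gripper_force: 67.7
```

apply_moves(increments=[[60,[0,0,0],0],[60,[0,0,0],0],[60,[0,0,0],0],[60,[0,0,-1],0],[60,[0,0,-3],0]])

```text
t: 5.2
tcp_pos: [0.7074, -0.047, 0.3456]
tcp_rot: [-0.267, -3.127, -0.001]
contact_force: [-0.6, 0.4, -0.7]
finger_gap: 0.601
gripper_force: 0.0
```

apply_moves(increments=[[60,[0,0,-2],0],[60,[0,0,-4],0],[60,[1,0,-4.5],0],[60,[5,0,-4.5],0],[60,[9,0,-4.5],0]])

```text
t: 5.7
tcp_pos: [0.6179, -0.0318, 0.3903]
tcp_rot: [-0.267, -3.129, -0.0]
contact_force: [0.5, -0.4, 0.4]
finger_gap: 0.6
gripper_force: 0.0
```

apply_moves(increments=[[70,[3,0,0],0],[70,[5,0.4,3],0],[70,[6,0.4,6],0],[70,[6,0.4,9],0],[70,[6,0.4,10],0]])

```text
t: 6.2
tcp_pos: [0.5583, -0.0172, 0.2877]
tcp_rot: [-0.267, -3.125, -0.002]
contact_force: [-0.8, 0.2, 0.0]
finger_gap: 0.695
gripper_force: 0.0
```

Run:
```python
from h import *
s=env.observe();print(s['t'],s['tcp_pos'],s['finger_gap'])
c,im=snap('wrist','w2.png');np.save('c2.npy',c[2])
cv2.imwrite('pics/w2b.png',cv2.convertScaleAbs(cv2.imread('pics/w2.png'),alpha=1.5,beta=20))
print(proj(c,[[.569,-.016,.16],[.569,-.016,.123]]).round())
```

```text
6.2 [ 0.55833663 -0.01724303  0.28769941] 0.6950650025512989
[[290. 214.]
 [290. 202.]]
```

View pics/w2b.png

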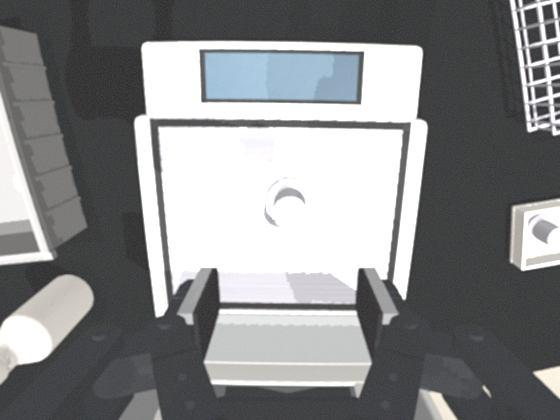

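The hood stays open, and the plug stands with its top centred at about (289,209) and its flange at (287,202).

Run:
```python
from h import *
c=cam('wrist');s=env.observe();M=R.from_rotvec(s['tcp_rot']).as_matrix()
for uv,z in (([289,209],.16),([287,202],.124)):
    p=onz(c,[uv],z)[0]; print(p.round(4),'tool',((p-s['tcp_pos'])@M*100).round(2))
im=cv2.imread('pics/w2.png');cv2.imwrite('pics/w2c.png',cv2.resize(im[160:250,230:350],None,fx=5,fy=5,interpolation=cv2.INTER_CUBIC))
```

```text
[ 0.5646 -0.0164  0.16  ] tool [-0.65  0.19 12.75]
[ 0.5689 -0.0187  0.124 ] tool [-1.13  0.03 16.35]
```

View pics/w2c.png

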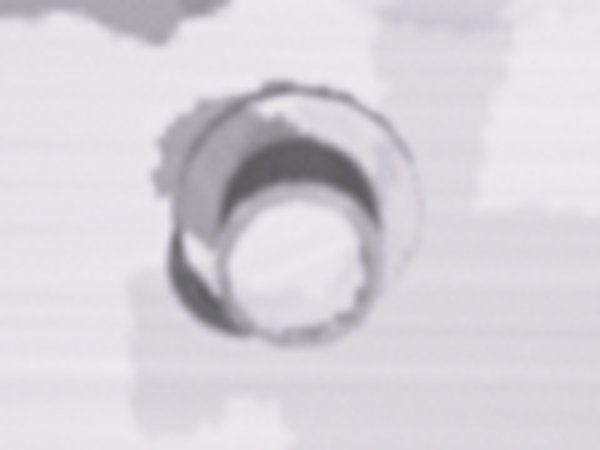

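apply_moves(increments=[[70,[-0.5,0.1,4],0],[70,[-1.0,0.2,8],0],[70,[-1.0,0.2,11.5],0],[70,[-1.0,0.2,14.5],0],[70,[-1.0,0.2,15.8],0]])

```text
t: 6.75
tcp_pos: [0.5702, -0.0176, 0.1314]
tcp_rot: [-0.268, -3.127, -0.001]
contact_force: [-0.5, 0.6, 0.6]
finger_gap: 0.7
gripper_force: 0.0
```

apply_moves(increments=[[15,[0,0,0],0],[15,[0,0,0],0],[15,[0,0,0],0],[15,[0,0,0],0],[15,[0,0,0],0]])

```text
t: 7.25
tcp_pos: [0.573, -0.0183, 0.136]
tcp_rot: [0.267, 3.125, -0.001]
contact_force: [-0.1, 0.6, 6.6]
finger_gap: 0.309
gripper_force: 59.7
```

apply_moves(increments=[[15,[0,0,-2],0],[15,[0,0,-5],0],[15,[0,0,-8],0],[15,[1,1.5,-9],0],[15,[3,4,-9],0]])

```text
t: 7.75
tcp_pos: [0.5496, 0.0263, 0.2255]
tcp_rot: [0.271, 3.125, -0.001]
contact_force: [0.4, 0.5, -2.9]
finger_gap: 0.309
gripper_force: 59.3
```

apply_moves(increments=[[15,[2.5,4,0],0],[15,[5,8,0],0],[15,[7.5,12,0],0],[15,[10,16,0],0],[15,[12,20,0],0]])

```text
t: 8.25
tcp_pos: [0.4615, 0.2463, 0.2224]
tcp_rot: [-0.267, -3.128, 0.0]
contact_force: [1.2, 0.8, -2.7]
finger_gap: 0.305
gripper_force: 59.4
```

apply_moves(increments=[[15,[2,3.5,0],0],[15,[3.5,7,0],0],[15,[4.5,9,0],0],[15,[4.6,9.6,0],0],[15,[4.6,9.6,0],0]])

```text
t: 8.75
tcp_pos: [0.4341, 0.347, 0.2225]
tcp_rot: [-0.265, -3.129, 0.001]
contact_force: [-0.4, 0.1, -2.1]
finger_gap: 0.309
gripper_force: 59.5
```

Run:
```python
from h import *
s=env.observe();print(s['t'],s['tcp_pos'],s['finger_gap'],s['gripper_force'])
snap('wrist','w3.png');snap('side','s3.png')
a=cv2.imread('pics/w3.png');b=cv2.imread('pics/s3.png')
cv2.imwrite('pics/m3.png',np.hstack([cv2.resize(a,(400,300)),b[60:360,60:460]]))
```

```text
8.75 [0.43411217 0.34701147 0.22250092] 0.309323234615128 59.50376719236374
```

View pics/m3.png

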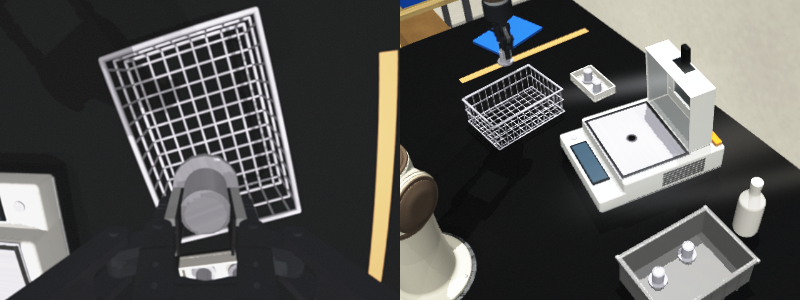

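The left half (wrist) shows the plug held over the basket, whose rim corners are at about (140,84), (361,14) and (420,297). The right half (side) shows the hood standing open.

Run:
```python
from h import *
c=cam('wrist');s=env.observe();M=R.from_rotvec(s['tcp_rot']).as_matrix()
p=onz(c,[[140,84],[361,14],[420,297]],.09);m=(p[0]+p[2])/2
print(p.round(3),m.round(3),((m-s['tcp_pos'])@M*100).round(2))
```

```text
[[0.328 0.253 0.09 ]
 [0.309 0.421 0.09 ]
 [0.545 0.448 0.09 ]] [0.436 0.351 0.09 ] [-0.06  0.51 13.28]
```

apply_moves(increments=[[15,[0,0.3,3],0],[15,[0,0.4,6],0],[15,[0,0.4,9],0],[15,[0,0.4,11.5],0],[15,[0,0.4,12.7],0]])

```text
t: 9.35
tcp_pos: [0.4347, 0.3484, 0.0935]
tcp_rot: [-0.271, -3.126, 0.004]
contact_force: [0.0, 0.1, -2.4]
finger_gap: 0.308
gripper_force: 59.5
```

apply_moves(increments=[[15,[0,0,0],0],[15,[0,0,0],0],[65,[0,0,0],0],[65,[0,0,0],0],[65,[0,0,0],0]])

```text
t: 9.85
tcp_pos: [0.4368, 0.3509, 0.0978]
tcp_rot: [0.268, 3.128, 0.002]
contact_force: [0.3, 0.5, 0.2]
finger_gap: 0.655
gripper_force: 0.0
```

apply_moves(increments=[[65,[0,0,-1],0],[65,[0,0,-5],0],[65,[0,0,-10],0],[65,[0,0,-15],0],[65,[0,0,-20],0]])

```text
t: 10.35
tcp_pos: [0.4355, 0.3504, 0.2995]
tcp_rot: [0.268, 3.129, 0.001]
contact_force: [1.2, 0.3, -0.7]
finger_gap: 0.645
gripper_force: 0.0
```

Run:
```python
from h import *
s=env.observe();print(s['t'],s['tcp_pos'],s['finger_gap'],s['gripper_force'])
snap('wrist','w4.png');snap('scene','s4.png')
a=cv2.imread('pics/w4.png');b=cv2.imread('pics/s4.png')
cv2.imwrite('pics/m4.png',np.hstack([cv2.resize(a,(400,300)),b[120:420,160:560]]))
```

```text
10.35 [0.43554764 0.35040282 0.2995146 ] 0.6453933864034191 0.0
```

View pics/m4.png

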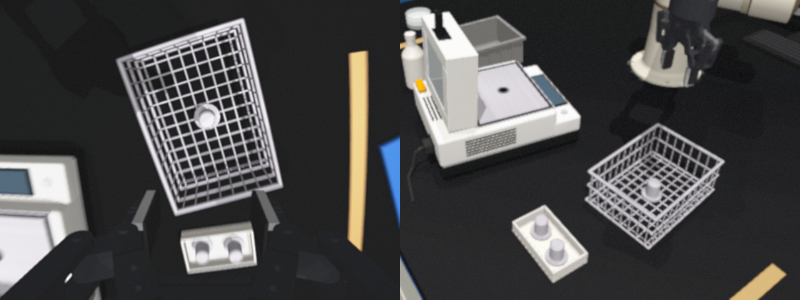

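The plug stands upright in the basket (wrist half (206,117), scene half (652,188)), the tray plugs are untouched and the hood is still open. Next I go back above the lug.

apply_moves(increments=[[65,[0,0,-4],0],[65,[0,0,-9],0],[65,[-3,-3,-9.3],0],[65,[-6,-6,-9.3],0],[65,[-9.5,-9.5,-9.3],0]])

```text
t: 10.95
tcp_pos: [0.5137, 0.2402, 0.3906]
tcp_rot: [0.264, 3.128, 0.002]
contact_force: [1.2, 0.8, -0.1]
finger_gap: 0.649
gripper_force: 0.0
```

apply_moves(increments=[[65,[-3.5,-3.5,0],0],[65,[-7,-7,0],0],[65,[-10.5,-10.5,0],0],[65,[-14,-14,0],0],[65,[-17,-17,0],0]])

```text
t: 11.45
tcp_pos: [0.6528, 0.0419, 0.3895]
tcp_rot: [0.269, 3.13, -0.0]
contact_force: [0.5, 1.4, 0.7]
finger_gap: 0.648
gripper_force: 0.0
```

apply_moves(increments=[[65,[-3,-4,0],0],[65,[-5,-7,0],0],[65,[-6,-8.5,0],0],[65,[-6,-8.5,0],0],[65,[-6,-8.5,0],0]])

```text
t: 11.95
tcp_pos: [0.6964, -0.0491, 0.3894]
tcp_rot: [-0.268, -3.13, -0.001]
contact_force: [0.1, -0.2, 0.0]
finger_gap: 0.651
gripper_force: 0.0
```

Run:
```python
from h import *
s=env.observe();M=R.from_rotvec(s['tcp_rot']).as_matrix();print(s['t'],s['tcp_pos'],((np.array([.707,-.052,.3165])-s['tcp_pos'])@M*100).round(2))
snap('wrist','w5.png');cv2.imwrite('pics/w5b.png',cv2.convertScaleAbs(cv2.imread('pics/w5.png'),alpha=1.6,beta=25))
c=cam('wrist');print(proj(c,[[.707,-.052,.353]]))
```

```text
11.95 [ 0.69643902 -0.04909343  0.38944893] [-1.09 -0.11  7.29]
[[283.3667629  266.05297319]]
```

View pics/w5b.png

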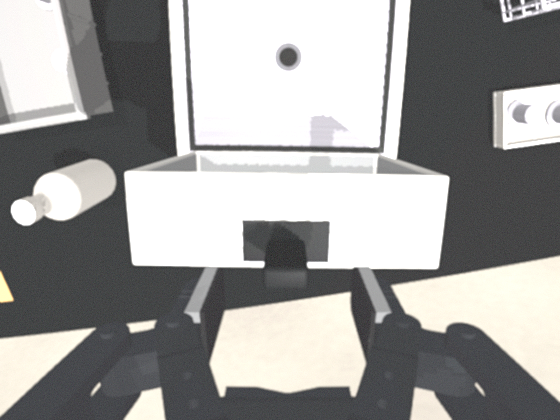

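The open hood's lug end is at about (286,278), slightly farther back than predicted.

Run:
```python
from h import *
c=cam('wrist');s=env.observe();M=R.from_rotvec(s['tcp_rot']).as_matrix()
p=onz(c,[[286,278]],.356)[0];print(p.round(4),((p-s['tcp_pos'])@M*100).round(2))
```

```text
[ 0.713  -0.0515  0.356 ] [-1.7  -0.03  3.38]
```

apply_moves(increments=[[65,[-1,0,0],0],[65,[-1.8,0,2],0],[65,[-1.8,0,4.5],0],[65,[-1.8,0,6.5],0],[65,[-1.8,0,7.3],0]])

```text
t: 12.5
tcp_pos: [0.7132, -0.0506, 0.314]
tcp_rot: [-0.264, -3.127, -0.001]
contact_force: [-0.0, 0.3, -0.3]
finger_gap: 0.65
gripper_force: 0.0
```

apply_moves(increments=[[15,[0,0,0],0],[10,[0,0,0],0],[10,[0,0,0],0],[10,[0,0,0],0],[10,[0,0,0],0]])

```text
t: 13.0
tcp_pos: [0.7143, -0.0536, 0.3182]
tcp_rot: [0.269, 3.129, -0.002]
contact_force: [-4.3, -3.1, 1.6]
finger_gap: 0.297
gripper_force: 61.0
```

Run:
```python
import numpy as np
P=lambda q:np.array([-21.2+21.9*np.cos(.2538+q),0,5.5-21.9*np.sin(.2538+q)])
for s in np.arange(1.5,.1,-.25): print(round(s,2),[[10,(P(s-k*.05)-P(s)).round(1).tolist(),0] for k in range(1,6)])
```

```text
1.5 [[10, [1.1, 0.0, -0.2], 0], [10, [2.2, 0.0, -0.3], 0], [10, [3.3, 0.0, -0.4], 0], [10, [4.4, 0.0, -0.4], 0], [10, [5.5, 0.0, -0.3], 0]]
1.25 [[10, [1.1, 0.0, 0.1], 0], [10, [2.2, 0.0, 0.3], 0], [10, [3.2, 0.0, 0.5], 0], [10, [4.3, 0.0, 0.7], 0], [10, [5.4, 0.0, 1.0], 0]]
1.0 [[10, [1.0, 0.0, 0.4], 0], [10, [2.0, 0.0, 0.8], 0], [10, [3.0, 0.0, 1.3], 0], [10, [4.0, 0.0, 1.8], 0], [10, [4.9, 0.0, 2.3], 0]]
0.75 [[10, [0.9, 0.0, 0.6], 0], [10, [1.8, 0.0, 1.3], 0], [10, [2.6, 0.0, 2.0], 0], [10, [3.4, 0.0, 2.7], 0], [10, [4.2, 0.0, 3.5], 0]]
0.5 [[10, [0.7, 0.0, 0.8], 0], [10, [1.4, 0.0, 1.7], 0], [10, [2.1, 0.0, 2.6], 0], [10, [2.7, 0.0, 3.5], 0], [10, [3.2, 0.0, 4.4], 0]]
0.25 [[10, [0.5, 0.0, 1.0], 0], [10, [1.0, 0.0, 2.0], 0], [10, [1.4, 0.0, 3.0], 0], [10, [1.7, 0.0, 4.0], 0], [10, [2.0, 0.0, 5.1], 0]]
```

apply_moves(increments=[[10,[1.1,0.0,-0.2],0],[10,[2.2,0.0,-0.3],0],[10,[3.3,0.0,-0.4],0],[10,[4.4,0.0,-0.4],0],[10,[5.5,0.0,-0.3],0]])

```text
t: 13.5
tcp_pos: [0.6619, -0.0438, 0.3213]
tcp_rot: [0.268, 3.123, -0.001]
contact_force: [4.5, -0.8, 0.4]
finger_gap: 0.294
gripper_force: 61.1
```

apply_moves(increments=[[10,[1.1,0.0,0.1],0],[10,[2.2,0.0,0.3],0],[10,[3.2,0.0,0.5],0],[10,[4.3,0.0,0.7],0],[10,[5.4,0.0,1.0],0]])

```text
t: 14.0
tcp_pos: [0.6088, -0.0338, 0.3113]
tcp_rot: [0.267, 3.122, 0.001]
contact_force: [5.5, 1.6, -2.1]
finger_gap: 0.295
gripper_force: 60.8
```

apply_moves(increments=[[10,[1.0,0.0,0.4],0],[10,[2.0,0.0,0.8],0],[10,[3.0,0.0,1.3],0],[10,[4.0,0.0,1.8],0],[10,[4.9,0.0,2.3],0]])

```text
t: 14.5
tcp_pos: [0.5607, -0.0248, 0.2889]
tcp_rot: [0.267, 3.122, 0.003]
contact_force: [3.7, 3.8, -0.2]
finger_gap: 0.294
gripper_force: 60.8
```

apply_moves(increments=[[10,[0.9,0.0,0.6],0],[10,[1.8,0.0,1.3],0],[10,[2.6,0.0,2.0],0],[10,[3.4,0.0,2.7],0],[10,[4.2,0.0,3.5],0]])

```text
t: 15.0
tcp_pos: [0.5189, -0.0169, 0.2544]
tcp_rot: [0.267, 3.123, 0.005]
contact_force: [-1.1, 7.2, 5.3]
finger_gap: 0.295
gripper_force: 61.2
```

apply_moves(increments=[[10,[0.7,0.0,0.8],0],[10,[1.4,0.0,1.7],0],[10,[2.1,0.0,2.6],0],[10,[2.7,0.0,3.5],0],[10,[3.2,0.0,4.4],0]])

```text
t: 15.5
tcp_pos: [0.4864, -0.0108, 0.2091]
tcp_rot: [0.268, 3.127, 0.007]
contact_force: [-5.0, 9.8, 5.0]
finger_gap: 0.299
gripper_force: 59.3
```

apply_moves(increments=[[10,[0.4,0.1,0.8],0],[10,[0.8,0.2,1.6],0],[10,[1.1,0.3,2.4],0],[10,[1.4,0.3,3.2],0],[10,[1.6,0.3,4.0],0]])

```text
t: 16.0
tcp_pos: [0.4695, -0.0077, 0.1682]
tcp_rot: [-0.268, -3.128, 0.001]
contact_force: [-11.6, -0.1, 4.0]
finger_gap: 0.297
gripper_force: 58.9
```

apply_moves(increments=[[10,[0.1,0,0.3],0],[10,[0.2,0,0.6],0],[10,[0.3,0,0.9],0],[10,[0.4,0,1.2],0],[10,[0.4,0,1.4],0]])

```text
t: 16.5
tcp_pos: [0.4658, -0.007, 0.154]
tcp_rot: [-0.269, -3.128, 0.001]
contact_force: [-10.0, -1.2, 3.3]
finger_gap: 0.294
gripper_force: 59.0
```

apply_moves(increments=[[10,[-0.1,0,0.1],0],[10,[-0.2,0,0.2],0],[10,[-0.3,0,0.3],0],[10,[-0.3,0,0.4],0],[10,[-0.3,0,0.4],0]])

```text
t: 17.0
tcp_pos: [0.4649, -0.0068, 0.1496]
tcp_rot: [-0.266, -3.118, 0.0]
contact_force: [-24.4, -0.6, 14.0]
finger_gap: 0.294
gripper_force: 60.4
```

apply_moves(increments=[[10,[0.3,0,0],0],[10,[0.5,0,0],0],[10,[0.5,0,0],0],[10,[0.5,0,0],0],[10,[0.5,0,0],0]])

```text
t: 17.5
tcp_pos: [0.4652, -0.0069, 0.1497]
tcp_rot: [0.268, 3.129, -0.001]
contact_force: [0.5, -3.9, -2.6]
finger_gap: 0.297
gripper_force: 59.2
```

Run:
```python
from h import *
snap('side','s6.png');b=cv2.imread('pics/s6.png');a=cv2.imread('pics/side0.png')
f=lambda m:cv2.resize(m[130:280,210:400],None,fx=2,fy=2)
cv2.imwrite('pics/m6.png',np.hstack([f(a),f(b)]))
```

```text
(no output)
```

View pics/m6.png

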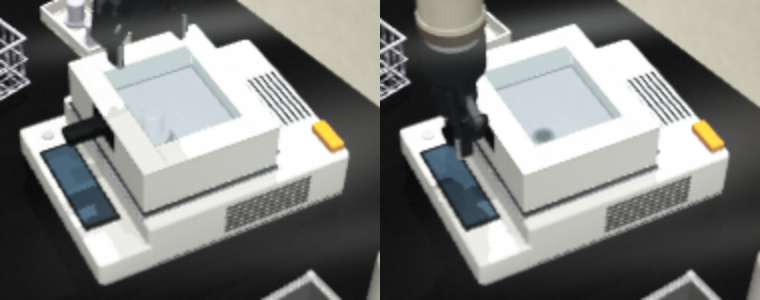

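Right half: the hood lies where it did at the start (left half), with its front corner at the same place. I let go, rise, and compare pixels.

apply_moves(increments=[[60,[0,0,0],0],[60,[0,0,0],0],[60,[0,0,0],0],[60,[0,0,0],0],[60,[0,0,-1],0]])

```text
t: 18.05
tcp_pos: [0.4635, -0.0062, 0.1584]
tcp_rot: [-0.268, -3.127, -0.001]
contact_force: [0.5, 0.1, -0.0]
finger_gap: 0.599
gripper_force: 0.0
```

apply_moves(increments=[[60,[0,0,-3],0],[60,[0,0,-6],0],[60,[0,0,-10],0],[60,[3,0,-13],0],[60,[6,0,-15],0]])

```text
t: 18.55
tcp_pos: [0.4055, 0.0035, 0.3127]
tcp_rot: [0.267, 3.126, -0.001]
contact_force: [0.6, -0.0, 0.8]
finger_gap: 0.602
gripper_force: 0.0
```

Run:
```python
from h import *
snap('side','s7.png');snap('scene','s8.png')
for n0,n1,(r,R_,u,v) in (('side0','s7',(165,240,270,352)),('scene0','s8',(200,250,225,315))):
    a=cv2.imread(f'pics/{n0}.png',0);b=cv2.imread(f'pics/{n1}.png',0)
    A=a[r:R_,u:v].astype(np.float32);B=b[r:R_,u:v].astype(np.float32)
    print(n1,cv2.phaseCorrelate(A,B),abs(A-B).mean())
b=cv2.imread('pics/s7.png');print(env.observe()['contact_force'])
cv2.imwrite('pics/m7.png',np.hstack([b[90:390,110:510],cv2.imread('pics/s8.png')[120:420,160:560]]))
```

```text
s7 ((-0.0386694357241808, 0.5110473659417352), 0.8686884226269193) 7.5250406
s8 ((-0.0395727334284075, -0.008971054874137963), 0.9977589632670084) 2.283111
[ 0.16505752 -0.09654836  0.65460456]
```

View pics/m7.png

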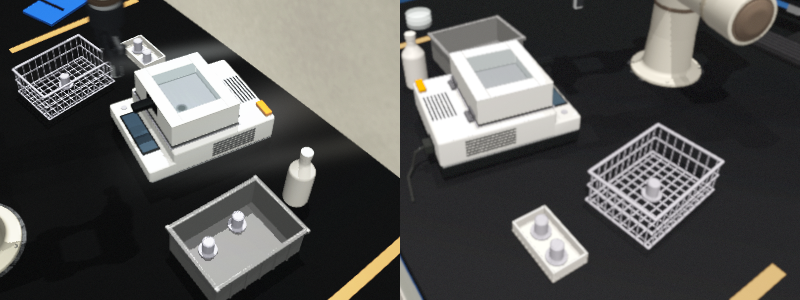

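Run:
```python
from h import *
a=cv2.imread('pics/side0.png',0);b=cv2.imread('pics/s7.png',0)
for r,R_,u,v in ((185,235,280,350),(190,235,275,300)): 
    A=a[r:R_,u:v].astype(np.float32);B=b[r:R_,u:v].astype(np.float32);print(cv2.phaseCorrelate(A,B,cv2.createHanningWindow(A.shape[::-1],cv2.CV_32F)))
for u in (282,288,310): print(a[200:232,u].tolist(),b[200:232,u].tolist())
```

```text
((-0.8685339391525417, -0.20827121909298896), 0.6534127653969659)
((0.2813601434224342, 0.33257541702242577), 0.6706388672722711)
[237, 237, 237, 237, 236, 236, 237, 237, 237, 238, 237, 237, 237, 237, 237, 237, 234, 218, 187, 188, 188, 187, 187, 187, 187, 186, 187, 186, 187, 186, 187, 187] [254, 254, 254, 254, 254, 254, 254, 254, 253, 254, 254, 254, 253, 253, 253, 253, 252, 213, 180, 180, 181, 180, 180, 180, 180, 179, 179, 179, 179, 180, 179, 181]
[214, 215, 214, 225, 228, 220, 239, 237, 236, 236, 237, 237, 237, 237, 238, 214, 190, 190, 191, 190, 189, 190, 189, 190, 189, 189, 189, 189, 189, 189, 187, 187] [163, 188, 221, 249, 251, 247, 253, 254, 253, 253, 254, 253, 253, 253, 252, 211, 183, 181, 183, 182, 183, 182, 183, 182, 183, 181, 181, 182, 182, 181, 180, 180]
[254, 254, 254, 254, 254, 254, 254, 234, 186, 192, 191, 192, 192, 193, 191, 192, 193, 192, 191, 191, 191, 190, 191, 190, 190, 177, 81, 77, 127, 200, 236, 235] [254, 253, 253, 253, 253, 253, 253, 228, 179, 183, 184, 184, 185, 185, 185, 185, 185, 185, 184, 185, 184, 184, 185, 184, 182, 169, 82, 79, 124, 192, 231, 231]
```

The hood's edges fall on the same pixels as at the start, so it is fully shut, and everything else is in place.

```bash
python3 -c "
from rig import job
print(job.close_job())"
```

```text
the job is handed in; nothing more can be done
None
```

The rejected plug is standing in the wire basket, released at about rim height; the hood was then lowered under grip until fully shut, nothing else looks moved in the final pictures, and the job is handed in (about 19 s on the robot's clock).

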